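# Set the rack stand's sliding leg to the red marker and close its cam lever

### The arm

A 6-joint arm with a two-finger parallel gripper is mounted at the origin on the work surface. World frame = base frame: x ahead of the robot, y to its left, z up, the work surface at z = 0. Lengths are in m, angles in rad, forces in N, time in s.
With the tool pointing down it reaches from about 0.25 to 0.775 m from the base axis. Payload 4 kg.
Tool frame: the origin (TCP) lies midway between the tips of the shut fingers; the grasp point (between the pads) lies 19 mm behind it; z points along the fingers, y is the direction in which the jaws open and shut (so a half turn about z gives the same grasp; the last joint's range is limited). The gripper opens to 94 mm and grips with 3 to 60 N. Pads are 16 mm wide; open, the fingers measure 119 mm over their backs; the gripper's body (75 mm by 177 mm) begins 78 mm behind the grasp point.
Start: joints at [-1.217, 0.087, 1.371, -0, 1.684, -0.103], TCP at [0.243, -0.494, 0.206] pointing down, gripper open.
Joint ranges: [-3.1, 3.1], [-0.76, 2.03], [0.27, 2.55], [-1.08, 4.22], [0.17, 2.65], [-2.57, 2.57]. Speed limits (rad/s): [2.79, 2.79, 3.14, 3.14, 3.14, 3.14].

### API

Orientations are given as [roll, pitch, yaw] about the fixed x, y, z axes, in that order (R = Rz(yaw) Ry(pitch) Rx(roll)).
In Python, from bench import robot gives the robot as it stands.
- The arm moves only by the tool servo_tool, never from a script. Its argument "rows" is a list of rows, each a list of 2 entries, a list of its own where there are three numbers: the shift along the tool's x, y, z normalised to -1 to 1, where 1 is 0.08 m, then the turn about the tool's z normalised to -1 to 1, where 1 is pi/2 rad. A call has 1 to 12 rows; each row is the pose to reach, as a shift and turn from the pose commanded when the call began, along the tool's axes at that moment; what a row does not reach only later rows make up. A row lasts 1/12 s, in which the tool goes at most 41.7 mm and 7.16 degrees, less where a joint would pass 70% of its speed; a pose out of reach is approached as far as the arm can. A call with a number of a shift or a turn outside -1 to 1 is refused whole. A call with a gripper value outside its range is refused whole. "grip" is the closure, from -1 (fully open) to 1 (shut), set as the call begins (left out, the last holds). The fingers move at their own pace and stop on an object; the grip force is fixed at half the most. Time passes only in rows, so rows that repeat a pose let the fingers close. It gives the time, the measured TCP pose, the force and the opening at its end, in the units of the state.
- robot.get_obs(): the state, without advancing time (a new reading comes with each control period).
- robot.snapshot(name): name is "scene" or "top" or "wrist"; returns a dict with "pixels" (420x560x3 uint8, red, green, blue), "camera_matrix" (3x3 intrinsics, pixels), "world_from_camera" (4x4, takes a point from camera to world coordinates). Camera axes: x right, y down, z forward; pixel columns grow to the right and rows downward; lengths in m; the calibration is good to about 2 mm. A picture is of the moment at which its call begins. There is no depth.
- robot.close_job(): hands the job in, once; it reports no verdict.
The state is a dict: "time": time; "joint_positions": joint angles; "qvel": joint speeds; "joint_torque": joint torques, N m; "tool_pos": TCP position; "ee_rot": TCP orientation; "wrist_force": force on the tool from outside, world axes, zero at the start; "wrist_torque": the same for the moment, N m; "width": finger opening in m.
Only numpy, scipy, OpenCV 4.12 (cv2) and the standard library are available. Lean on these libraries where they do the work, as an engineer would, in place of code of your own. Each camera call takes 0.05 s, during which the arm holds its last target.

### The job

Take the steel grip bar of the rack stand's spring-loaded sliding leg, pull the leg out until its black pointer stands level with the red marker, and hold it there. Without letting the leg slip, push the orange cam lever over until it is fully closed. Finish while still holding the leg by its bar at the red marker, for it springs back if let go, and leave the small racks, pot, bottle and label roll where they stand.

Things in the scene. Friction and masses are not known exactly. Their poses are not given: they have to be found in the camera images.
- stand: Fixed rack stand: a grey base plate 240 x 420 mm, 12 mm thick, with a blue outer tube (64 mm wide, top 58 mm above the table) on its -y half. Origin on the table below the line of the leg; own +y is the direction in which the leg is pulled out, own +x points to the scale side, roughly away from the robot; its yaw varies. Leg, bar and markers share its axes.
- leg: The sliding leg: inner tube 26 mm wide (top 41 mm above the table) that comes out of the outer tube, ending in a shoe plate (top at 21 mm) that carries bar and lever. Origin on the table under the bar's centre. Slides along own +y only, 0 to 135 mm; starts fully in. A spring pulls it back with 2 N there, plus 2.5 N per 100 mm. The lever does not carry it: let go, it springs back.
- grip_bar (a point): Polished, slippery steel bar fixed across the leg; the point is its centre, 60 mm above the table. Along own x: 165 mm long, 14 mm thick in y, 28 mm high (46 to 74 mm above the table), a post under each end. Free to be pinched, e.g. 45 mm to own -x of its centre. Fingers opened to about 17 mm around it still keep the leg from springing back and run freely along it.
- pointer (a point): Tip of the black pointer of the leg, 107 mm to own +x of the bar's centre and 18 mm above the table; it moves with the leg.
- red_marker: Red block on the scale, fixed, 10 mm wide along own y, 24 mm along x, 14 mm high; origin at the centre of its underside. The pointer, whose tip runs 6 mm short of it, is level with it when both have the same place along the stand's own y. It may be the nearer or the farther of the two markers, 44 to 120 mm of pull from the start.
- white_marker: White block like the red one on the same scale: not the one to use.
- lever (a joint): Angle of the orange forked cam lever on the leg, hinged about the line along own y through lever_pivot. 0: open, leaning 0.4 rad from upright towards the robot (own -x); grows as the lever is pushed to own +x; 0.9: fully closed, leaning 0.5 rad to own +x, at a hard stop. Starts at 0 to 0.2, stays where it is left; takes about 0.06 N m.
- lever_pivot (a point): Middle of the lever's hinge line, 40 mm to own +x of the bar's centre and 26 mm above the table. Two prongs, one each side of the bar, cover 10 to 37 mm from its middle plane, 8 mm thick, 42 mm long. Fingers around the bar, slid along it to own +x, push both; with tips 43 mm above the table the lever is closed once their front faces are about 5 mm past the hinge line.
- green_rack: Green rack of amber tubes with white caps, 52 x 96 mm, 93 mm high, to the left; origin at its underside. Leave alone.
- small_rack: Blue rack of red-capped tubes, 48 x 88 mm, 83 mm high, standing loose on top of the stand's outer tube, its top 141 mm above the table; origin at its underside. Leave alone.
- pot: Jar with a yellow cap, 60 mm wide, 70 mm high, standing loose on the base plate beside the outer tube; origin at its underside. Leave alone.
- label_roll: Lying roll of labels, 90 mm wide, 30 mm high; origin at its underside. Leave alone.
- gel_bottle: Clear bottle with a blue cap, 64 mm wide, 150 mm high, to the right; origin at its underside. Leave alone.

How it is judged:
On the way:
1. the leg is held by its bar with the pointer level with the red marker, the lever still open (y of pointer in the frame of red_marker between -0.005 and 0.005 m and contact force between the fingers and grip_bar above 0.8 N and value of joint lever below 0.4 rad), for 0.2 s.
At the end, for the whole second after the job is handed in: The fingers press on the grip bar with more than 0.8 N, the pointer is level with the red marker to 5 mm and still, and the lever is past 0.8 rad of its 0.9 rad; all this through the last second (y of pointer in the frame of red_marker between -0.005 and 0.005 m and contact force between the fingers and grip_bar above 0.8 N and value of joint lever above 0.8 rad and linear speed of leg below 0.01 m/s); the arm keeps its last pose, push and grip.
It fails at once if the lever is pushed across (past 0.45 rad) while the leg is more than 10 mm off the red marker (value of joint lever above 0.45 rad and (y of pointer in the frame of red_marker above 0.01 m or y of pointer in the frame of red_marker below -0.01 m)).
It fails at once if the green or the small blue rack, the pot, the bottle or the label roll is shifted by more than 30 mm (distance of any of green_rack, small_rack, pot, label_roll, gel_bottle from where it was at the start of the episode above 0.03 m).
It also fails if it takes over 42 s, if anything falls off the work surface, if the arm or the gripper's body presses on something with over 40 N, if the wrist force passes 120 N, or if a joint passes its speed limit or range.

## Working session

There is one attempt and no reset: what is moved stays moved. The work goes in short steps, Python scripts to look and compute and a tool call to move; the robot and the scene stay as the last step left them, time stands still between calls to the robot, and variables do not carry over. Pictures are saved under pics/ and viewed, and the job is handed in when it is done.

Besides the shell and the picture viewer there is one more tool, called after "Request:" by a JSON object that holds its "api" and its "payload". servo_tool: Moves the arm, as the interface text tells. Its arguments: {"type":"object","properties":{"rows":{"type":"array"},"grip":{"type":"number"}},"required":["rows"]}

```bash
ls; mkdir -p pics
python3 - <<'E'
from bench import robot
import cv2,numpy as np,pickle
print(robot.get_obs())
d={}
for n in ["scene","top"]:
    s=robot.snapshot(n); d[n]=s
    cv2.imwrite(f"pics/{n}0.png",s["pixels"][:,:,::-1])
    print(n,s["camera_matrix"],s["world_from_camera"])
pickle.dump(d,open("d0.pkl","wb"))
E
```

```text
pics
{'time': 0.0, 'joint_positions': array([-1.21711519e+00,  8.79585524e-02,  1.37219313e+00, -6.32659379e-05,
        1.68356534e+00, -1.03141896e-01]), 'qvel': array([-0.00082352, -0.00106033,  0.00090906, -0.0010413 , -0.00075615,
        0.00072567]), 'joint_torque': array([-1.17962605e-03, -3.40179420e+01, -3.02435160e+01,  7.16499193e-02,
        3.29965213e-02, -1.70242306e-04]), 'tool_pos': array([ 0.24237915, -0.49313476,  0.20433322]), 'ee_rot': array([-3.13947310e+00, -1.56177752e-04,  4.56815810e-01]), 'wrist_force': array([-0.14551884,  0.06762381,  0.33840352]), 'wrist_torque': array([-0.01068396,  0.01416626,  0.02102154]), 'width': 0.09397053203708318}
scene [[529.96730426   0.         283.61873107]
 [  0.         529.96730426 207.89560201]
 [  0.           0.           1.        ]] [[-0.87466968  0.24857016 -0.41613199  1.28181226]
 [ 0.48462257  0.46561671 -0.74050121  1.21170335]
 [ 0.00969151 -0.84936091 -0.52772352  0.95368113]
 [ 0.          0.          0.          1.        ]]
top [[454.29780585   0.         273.59854186]
 [  0.         454.29780585 200.69866825]
 [  0.           0.           1.        ]] [[-2.36988210e-02 -9.82791178e-01  1.83193523e-01  3.40991013e-01]
 [-9.99710043e-01  2.40792107e-02 -1.48004368e-04 -1.55387501e-02]
 [-4.26569806e-03 -1.83143912e-01 -9.83076859e-01  1.38536876e+00]
 [ 0.00000000e+00  0.00000000e+00  0.00000000e+00  1.00000000e+00]]
```

View pics/scene0.png

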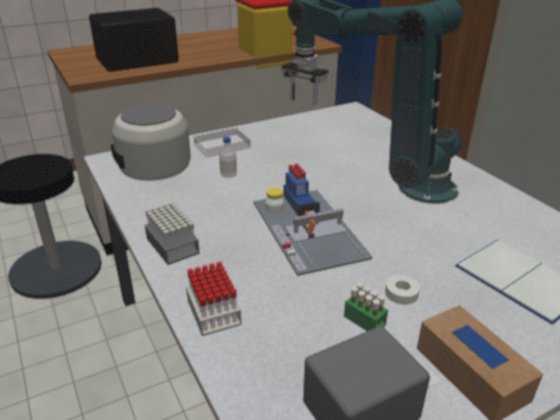

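View pics/top0.png

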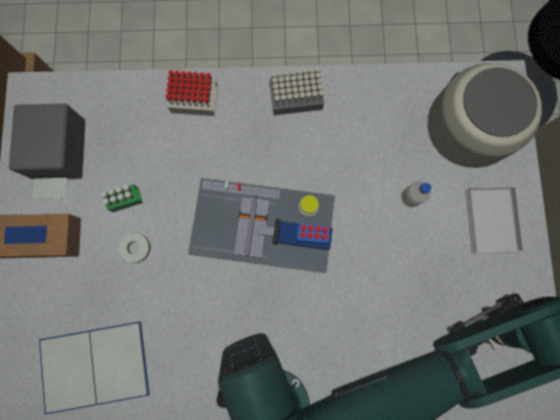

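The scene view shows the stand at about (310,230). In the top view the bar is near (251,228), the scale at (240,188), the small rack at (303,234) and the pot at (309,205). I'll zoom in on the top view.

Run:
```python
import cv2,pickle
d=pickle.load(open("d0.pkl","rb"))
p=d["top"]["pixels"][170:280,180:345,::-1]
cv2.imwrite("pics/topz0.png",cv2.resize(p,None,fx=4.8,fy=4.8,interpolation=cv2.INTER_CUBIC))
p=d["scene"]["pixels"][155:275,240:380,::-1]
cv2.imwrite("pics/scz0.png",cv2.resize(p,None,fx=5,fy=5,interpolation=cv2.INTER_CUBIC))
```

```text
(no output)
```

View pics/topz0.png

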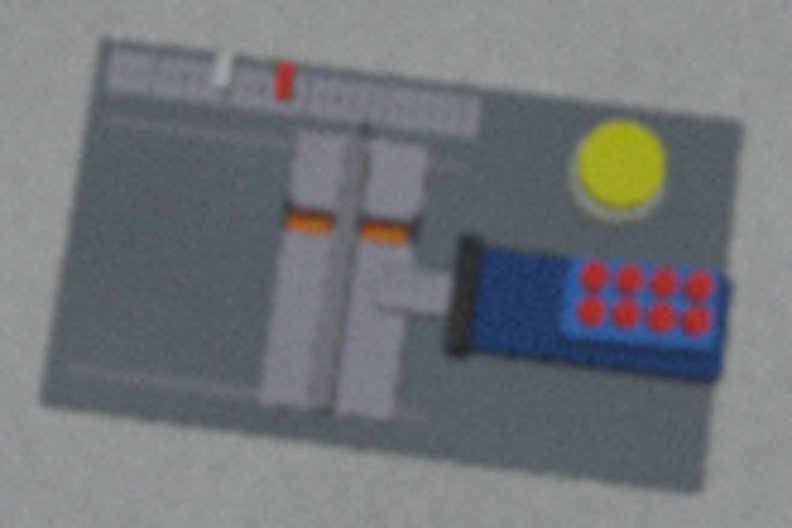

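View pics/scz0.png

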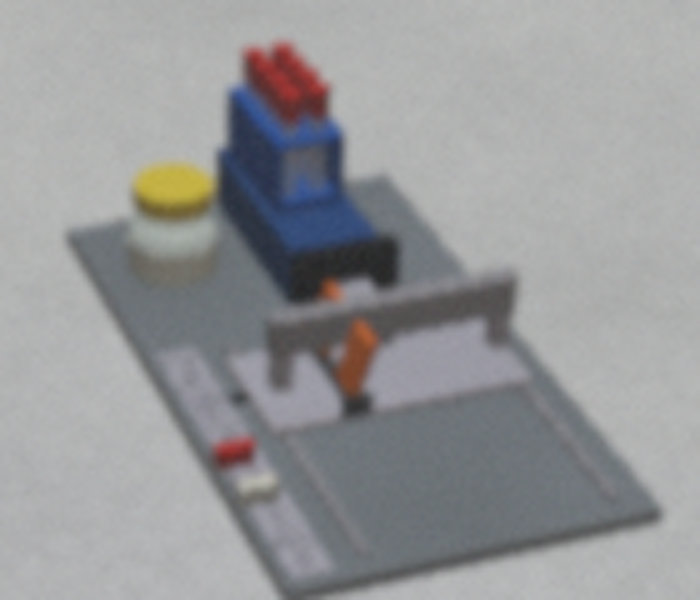

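```bash
cat > h.py <<'E'
import numpy as np,cv2
def ray(s,u,v):
    K=s["camera_matrix"];T=s["world_from_camera"]
    d=T[:3,:3]@np.linalg.solve(K,np.array([u,v,1.]));return T[:3,3],d
def onz(s,u,v,z):
    o,d=ray(s,u,v);return o+d*(z-o[2])/d[2]
def proj(s,P):
    T=np.linalg.inv(s["world_from_camera"]);p=T[:3,:3]@np.asarray(P)+T[:3,3];q=s["camera_matrix"]@p;return q[:2]/q[2]
def tri(s1,p1,s2,p2):
    o1,d1=ray(s1,*p1);o2,d2=ray(s2,*p2)
    d1/=np.linalg.norm(d1);d2/=np.linalg.norm(d2)
    t=np.linalg.lstsq(np.c_[d1,-d2],o2-o1,rcond=None)[0]
    a=o1+t[0]*d1;b=o2+t[1]*d2;return (a+b)/2,np.linalg.norm(a-b)
def redblob(s,box):
    u0,u1,v0,v1=box;p=s["pixels"][v0:v1,u0:u1].astype(float)
    w=np.clip(p[...,0]-np.maximum(p[...,1],p[...,2])-40,0,None)
    vv,uu=np.mgrid[v0:v1,u0:u1];return (uu*w).sum()/w.sum(),(vv*w).sum()/w.sum()
E
python3 - <<'E'
import pickle
from h import *
np.set_printoptions(precision=4,suppress=True)
d=pickle.load(open("d0.pkl","rb"));t=d["top"];sc=d["scene"]
z=lambda u,v:(180+(u+.5)/4.8-.5,170+(v+.5)/4.8-.5)
zs=lambda u,v:(240+(u+.5)/5-.5,155+(v+.5)/5-.5)
c=[onz(t,*z(*q),.012) for q in [(103,40),(742,122),(702,492),(42,405)]]
c2=[onz(sc,*zs(*q),.012) for q in [(68,235),(388,178),(662,515),(285,598)]]
for a in c:print("top c",a)
for a in c2:print("scene c",a)
# yaw: own -y from c0 to c1
for C in (c,[c2[3],c2[0],c2[1],c2[2]]):
  for a,b in ((C[1],C[0]),(C[2],C[3])):
    v=a*0+b-a; print("len",np.linalg.norm(v),"yaw",np.arctan2(-v[0],v[1]))
  for a,b in ((C[3],C[0]),(C[2],C[1])):
    v=b-a; print("len",np.linalg.norm(v),"yaw",np.arctan2(v[1],v[0]))
rt=redblob(t,(232,248,178,194)); rs=redblob(sc,(280,294,238,252))
print(rt,rs,tri(t,rt,sc,rs), onz(t,*rt,.026))
print("bar ends",onz(t,*z(358,140),.074),onz(t,*z(320,408),.074))
print("pointer",tri(t,z(364,126),sc,zs(238,397)),onz(t,*z(364,126),.018))
E
```

```text
top c [0.6743 0.2078 0.012 ]
top c [ 0.6101 -0.2028  0.012 ]
top c [ 0.3763 -0.1666  0.012 ]
top c [0.44   0.2448 0.012 ]
scene c [ 0.6115 -0.1946  0.012 ]
scene c [ 0.3758 -0.1578  0.012 ]
scene c [0.4444 0.2541 0.012 ]
scene c [0.6779 0.2156 0.012 ]
len 0.41554531306277737 yaw -0.15512179442835045
len 0.4162991160262309 yaw -0.153775564365499
len 0.23721156526889547 yaw -0.15654787476377494
len 0.23665125397448514 yaw -0.15336755354118117
len 0.41551106424386375 yaw -0.16048812268097012
len 0.41756964695272075 yaw -0.16504604379381277
len 0.23660351095927334 yaw -0.16343001012974376
len 0.23850959711696645 yaw -0.15479362339271943
(np.float64(238.65380710659898), np.float64(186.10558375634517)) (np.float64(286.3745173745174), np.float64(244.33462033462033)) (array([0.6421, 0.0909, 0.0238]), np.float64(0.00184547612356433)) [0.6424 0.0902 0.026 ]
bar ends [0.5925 0.0412 0.074 ] [0.4298 0.0665 0.074 ]
pointer (array([0.6109, 0.0401, 0.0203]), np.float64(0.0021921813170455123)) [0.6123 0.0396 0.018 ]
```

Request:
{"api": "servo_tool", "payload": {"rows": [[[0.33, -0.33, 0], 0.08], [[0.66, -0.66, 0], 0.16], [[1, -1, 0], 0.24], [[1, -1, 0], 0.32], [[1, -1, 0], 0.39], [[1, -1, 0], 0.39]], "grip": -1}}

```text
time: 0.6
tool_pos: [0.2793, -0.3857, 0.2052]
ee_rot: [-3.141, 0.0, -0.156]
wrist_force: [-0.2, 0.7, -0.1]
width: 0.0942
```

Request:
{"api": "servo_tool", "payload": {"rows": [[[0.25, -0.45, 0], 0], [[0.3, -0.9, 0], 0], [[0.35, -1, 0], 0]]}}

```text
time: 0.85
tool_pos: [0.3198, -0.3086, 0.2053]
ee_rot: [-3.139, 0.0, -0.151]
wrist_force: [0.2, -0.3, 0.4]
width: 0.0938
```

Request:
{"api": "servo_tool", "payload": {"rows": [[[0.25, -0.45, 0], 0], [[0.3, -0.9, 0], 0], [[0.35, -1, 0], 0]]}}

```text
time: 1.1
tool_pos: [0.36, -0.234, 0.2054]
ee_rot: [-3.14, 0.0, -0.15]
wrist_force: [1.3, 0.0, 0.5]
width: 0.0943
```

Request:
{"api": "servo_tool", "payload": {"rows": [[[0.25, -0.45, 0], 0], [[0.3, -0.9, 0], 0], [[0.35, -1, 0], 0]]}}

```text
time: 1.35
tool_pos: [0.4002, -0.1595, 0.2054]
ee_rot: [-3.14, 0.0, -0.15]
wrist_force: [0.6, -1.2, 0.5]
width: 0.0938
```

Request:
{"api": "servo_tool", "payload": {"rows": [[[0.2, -0.45, 0], 0], [[0.2, -0.9, 0], 0], [[0.2, -1, 0], 0]]}}

```text
time: 1.6
tool_pos: [0.4283, -0.0832, 0.2052]
ee_rot: [-3.14, 0.001, -0.15]
wrist_force: [0.1, -0.2, 0.9]
width: 0.094
```

Request:
{"api": "servo_tool", "payload": {"rows": [[[0.1, -0.45, 0], 0], [[0.2, -0.9, 0], 0], [[0.2, -1, 0], 0], [[0.2, -1, 0], 0]]}}

```text
time: 1.93
tool_pos: [0.4561, -0.0088, 0.2051]
ee_rot: [3.141, 0.001, -0.152]
wrist_force: [-0.2, -0.9, -0.7]
width: 0.0941
```

Request:
{"api": "servo_tool", "payload": {"rows": [[[0, -0.45, 0], 0], [[0, -0.88, 0], 0], [[0, -0.88, 0], 0], [[0, -0.88, 0], 0]]}}

```text
time: 2.27
tool_pos: [0.4668, 0.0592, 0.2053]
ee_rot: [3.14, 0.0, -0.154]
wrist_force: [-0.4, -0.0, -0.3]
width: 0.094
```

Run:
```python
from bench import robot
import cv2,pickle
s=robot.snapshot("wrist");t=robot.snapshot("top")
o=robot.get_obs();print(o["tool_pos"],o["ee_rot"],o["joint_positions"])
pickle.dump((s,t,o),open("d1.pkl","wb"))
cv2.imwrite("pics/w1.png",s["pixels"][:,:,::-1])
```

```text
[0.46666658 0.05820823 0.20533878] [ 3.14000346e+00  1.21326077e-04 -1.57214131e-01] [ 4.60866225e-03 -9.12190010e-02  1.54913233e+00 -1.55886678e-03
  1.68405498e+00  1.73244314e+00]
```

View pics/w1.png

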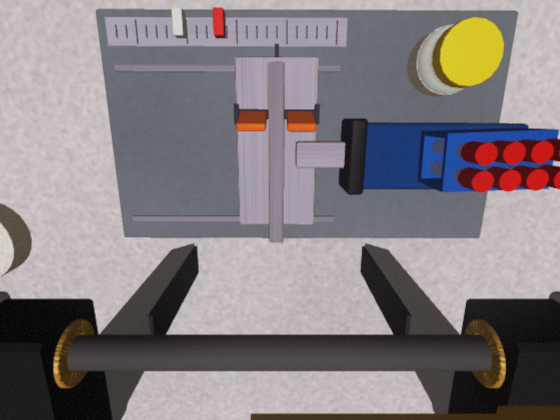

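The wrist view shows the bar running from (276,62) to (276,242), the pointer tip at (277,46), the red marker at (218,22) and the white one at (178,22).

Run:
```python
import pickle
from h import *
np.set_printoptions(precision=4,suppress=True)
s,t,o=pickle.load(open("d1.pkl","rb"))
yaw=-.157;X=np.array([np.cos(yaw),np.sin(yaw)]);Y=np.array([-X[1],X[0]])
own=lambda P:(P[:2]@X,P[:2]@Y)
c=[onz(s,*q,.012) for q in [(96,10),(517,12),(479,238),(125,238)]]
for a in c: print(a)
print("yaw",[np.arctan2(-(b-a)[0],(b-a)[1]) for a,b in ((c[1],c[0]),(c[2],c[3]))])
r=redblob(s,(208,230,5,40));print("red",r,own(onz(s,*r,.026)))
rt=redblob(t,(232,248,178,194)) 
print("red top/wrist tri",tri(t,rt,s,r))
print("pointer",own(onz(s,277,46,.018)))
print("bar",own(onz(s,276,62,.074)),own(onz(s,276,242,.074)))
print("tcp",own(o["tool_pos"]), proj(s,list(o["tool_pos"])))
for z in(.012,.026):print(own(onz(s,178,22,z)))
```

```text
[0.6736 0.2099 0.012 ]
[ 0.6079 -0.2003  0.012 ]
[ 0.374  -0.1639  0.012 ]
[0.4382 0.2472 0.012 ]
yaw [np.float64(-0.15865894831594357), np.float64(-0.154760717527438)]
red (np.float64(217.92318683025314), np.float64(21.055163845317598)) (np.float64(0.619494467405551), np.float64(0.19062020495502524))
red top/wrist tri (array([0.6412, 0.0905, 0.0295]), np.float64(0.0014090982828142702))
pointer (np.float64(0.59938598094811), np.float64(0.13415846692636735))
bar (np.float64(0.5762558139832407), np.float64(0.13467903120281996)) (np.float64(0.4128482192681934), np.float64(0.13469101975075612))
tcp (np.float64(0.45182575645503853), np.float64(0.13045834526015118)) [281.4084 258.9805]
(np.float64(0.6220620010634789), np.float64(0.23263518603678812))
(np.float64(0.6185860616572296), np.float64(0.22885471380664976))
```

Request:
{"api": "servo_tool", "payload": {"rows": [[[-0.03, -0.05, 0.3], 0], [[-0.03, -0.05, 0.6], 0], [[-0.03, -0.05, 0.9], 0], [[-0.03, -0.05, 1], 0], [[-0.03, -0.05, 1], 0]]}}

```text
time: 2.78
tool_pos: [0.4631, 0.0628, 0.1229]
ee_rot: [3.14, 0.005, -0.158]
wrist_force: [0.0, 0.2, -0.4]
width: 0.0936
```

Request:
{"api": "servo_tool", "payload": {"rows": [[[0, 0, 0.2], 0], [[0, 0, 0.4], 0], [[0, 0, 0.6], 0], [[0, 0, 0.8], 0], [[0, 0, 1], 0], [[0, 0, 1], 0], [[0, 0, 1], 0]]}}

```text
time: 3.37
tool_pos: [0.4654, 0.0638, 0.0464]
ee_rot: [3.141, -0.001, -0.157]
wrist_force: [0.3, 0.9, 0.5]
width: 0.094
```

Run:
```python
from bench import robot
import cv2,pickle
s=robot.snapshot("wrist")
o=robot.get_obs();print(o["tool_pos"],o["ee_rot"],o["wrist_force"])
cv2.imwrite("pics/w2.png",s["pixels"][:,:,::-1])
```

```text
[0.46617116 0.06393097 0.04716557] [-3.14142126e+00 -2.45280555e-03 -1.56553402e-01] [ 0.19541398 -0.68013553 -0.2375023 ]
```

View pics/w2.png

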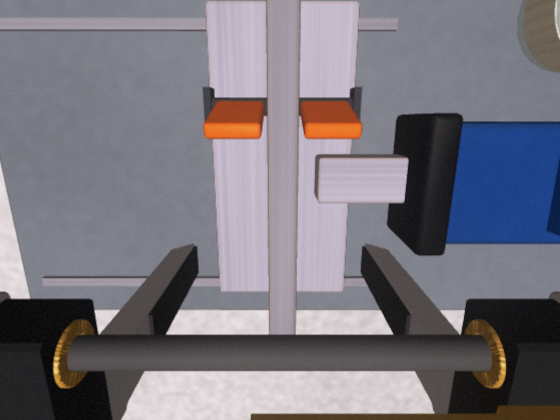

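The bar (column ~283) is centred between the fingers. I'll go down 3 mm and close.

Request:
{"api": "servo_tool", "payload": {"rows": [[[0, 0, 0.04], 0], [[0, 0, 0.04], 0], [[0, 0, 0.04], 0], [[0, 0, 0.04], 0], [[0, 0, 0.04], 0], [[0, 0, 0.04], 0], [[0, 0, 0.04], 0], [[0, 0, 0.04], 0]], "grip": 1}}

```text
time: 4.08
tool_pos: [0.4649, 0.0645, 0.0423]
ee_rot: [3.141, -0.0, -0.156]
wrist_force: [0.4, -0.5, 0.3]
width: 0.0445
```

Request:
{"api": "servo_tool", "payload": {"rows": [[[0, 0, 0], 0], [[0, 0, 0], 0], [[0, 0, 0], 0], [[0, 0, 0], 0], [[0, 0, 0], 0], [[0, 0, 0], 0], [[0, 0, 0], 0], [[0, 0, 0], 0]]}}

```text
time: 4.75
tool_pos: [0.4649, 0.064, 0.0422]
ee_rot: [3.141, 0.0, -0.156]
wrist_force: [-0.3, -2.7, 0.5]
width: 0.0137
```

Request:
{"api": "servo_tool", "payload": {"rows": [[[0, -0.08, 0], 0], [[0, -0.16, 0], 0], [[0, -0.24, 0], 0], [[0, -0.32, 0], 0], [[0, -0.4, 0], 0], [[0, -0.48, 0], 0], [[0, -0.56, 0], 0], [[0, -0.64, 0], 0], [[0, -0.69, 0], 0], [[0, -0.69, 0], 0], [[0, -0.69, 0], 0], [[0, -0.69, 0], 0]]}}

```text
time: 5.75
tool_pos: [0.4736, 0.119, 0.0422]
ee_rot: [3.142, -0.0, -0.156]
wrist_force: [1.0, -3.8, -0.4]
width: 0.0141
```

Run:
```python
from bench import robot
import cv2,pickle
s=robot.snapshot("wrist");t=robot.snapshot("top");c=robot.snapshot("scene")
o=robot.get_obs();print(o["tool_pos"],o["ee_rot"],o["wrist_force"],o["width"])
pickle.dump((s,t,c,o),open("d3.pkl","wb"))
cv2.imwrite("pics/w3.png",s["pixels"][:,:,::-1])
p=t["pixels"][170:280,180:345,::-1]
cv2.imwrite("pics/t3.png",cv2.resize(p,None,fx=4.8,fy=4.8,interpolation=cv2.INTER_CUBIC))
p=c["pixels"][155:275,240:380,::-1]
cv2.imwrite("pics/s3.png",cv2.resize(p,None,fx=5,fy=5,interpolation=cv2.INTER_CUBIC))
```

```text
[0.47354776 0.11878043 0.0422298 ] [ 3.14151793e+00 -1.21825904e-04 -1.56177471e-01] [ 1.19170281 -3.16136617 -0.551654  ] 0.01369992139186157
```

View pics/w3.png

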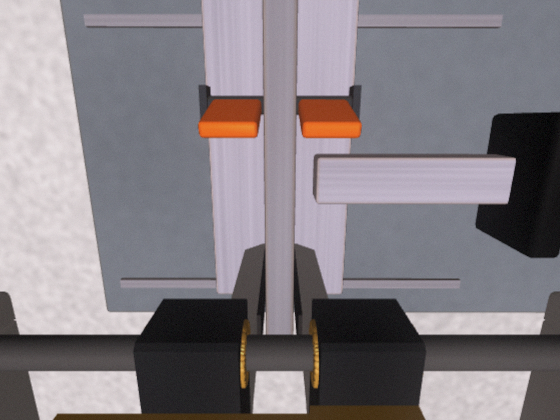

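View pics/t3.png

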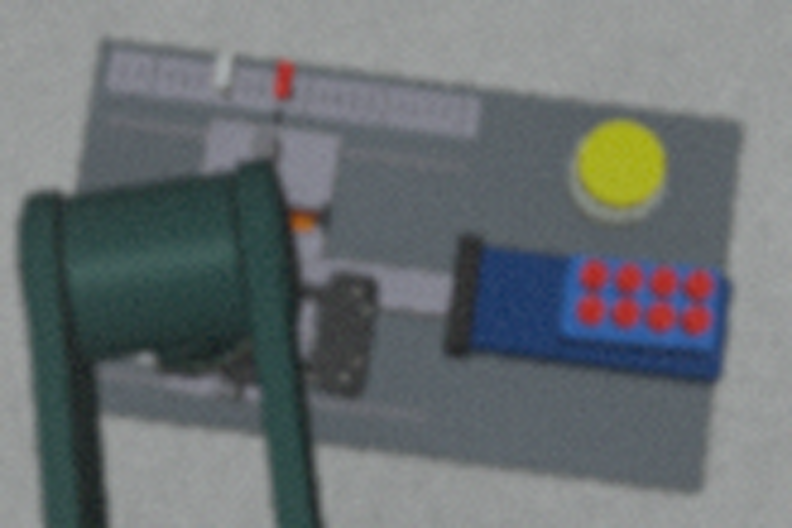

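View pics/s3.png

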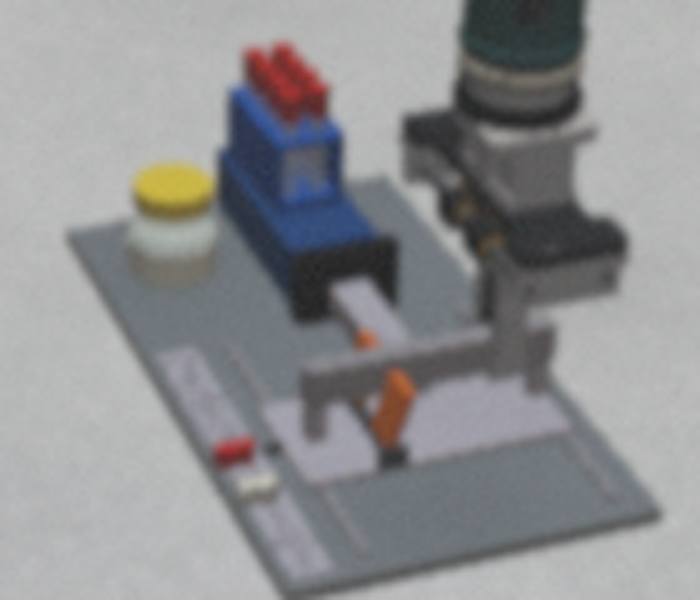

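Run:
```python
import pickle
from h import *
np.set_printoptions(precision=4,suppress=True)
s,t,c,o=pickle.load(open("d3.pkl","rb"))
yaw=-.157;X=np.array([np.cos(yaw),np.sin(yaw)]);Y=np.array([-X[1],X[0]])
own=lambda P:np.array((P[:2]@X,P[:2]@Y))
def dark(s,box,th):
    u0,u1,v0,v1=box;g=s["pixels"][v0:v1,u0:u1].astype(float).mean(2)
    print(g.astype(int))
    w=np.clip(th-g,0,None);vv,uu=np.mgrid[v0:v1,u0:u1];return (uu*w).sum()/w.sum(),(vv*w).sum()/w.sum()
pt=dark(t,(233,243,190,197),85);print(pt)
pc=dark(c,(290,300,241,249),75);print(pc)
rt=redblob(t,(232,248,178,194)); rc=redblob(c,(280,294,238,252))
for n,s_,p,r in(("top",t,pt,rt),("scene",c,pc,rc)):
    a,b=own(onz(s_,*p,.018)),own(onz(s_,*r,.026)); print(n,a,b,"ptr-red y",a[1]-b[1])
print(own(tri(t,pt,c,pc)[0]),own(tri(t,rt,c,rc)[0]),tri(t,pt,c,pc),tri(t,rt,c,rc))
print("tcp",own(o["tool_pos"]))
```

```text
[[130 132 131 129 116  94  94  98 115 126]
 [130 137 131 131 119 114 112 119 128 130]
 [124 126 127 123 114 109 118 122 125 130]
 [105 108 108 103  91  91 106 119 119 119]
 [ 96  96  96  93  78  82  98 101 104 103]
 [ 99 102  99  97  85  87 101 100  97  99]
 [117 111 112 112 106 110 107 112 106 102]]
(np.float64(237.28571428571428), np.float64(193.99999999999997))
[[126 121 120 120 133 152 162 166 164 157]
 [120 119 121 117 120 135 152 162 165 160]
 [111 117 114 104 100 108 133 154 163 163]
 [105 118 109  92  82  84 114 146 162 167]
 [ 99 124 118  97  82  90 110 138 155 163]
 [107 137 137 119 107 107 113 127 147 160]
 [123 146 154 141 124 121 121 123 132 152]
 [143 154 162 155 142 129 119 120 123 139]]
(np.float64(nan), np.float64(nan))
top [0.5969 0.1909] [0.6205 0.1895] ptr-red y 0.0014411827567740731
scene [nan nan] [0.6203 0.1937] ptr-red y nan
 ** On entry to DLASCL parameter number  4 had an illegal value
 ** On entry to DLASCL parameter number  4 had an illegal value
 ** On entry to DLASCL parameter number  4 had an illegal value
 ** On entry to DLASCL parameter number  4 had an illegal value
 ** On entry to DLASCL parameter number  5 had an illegal value
 ** On entry to DLASCL parameter number  4 had an illegal value<stdin>:10: RuntimeWarning: invalid value encountered in scalar divide
Traceback (most recent call last):
  File "h.py", line 12, in tri
    t=np.linalg.lstsq(np.c_[d1,-d2],o2-o1,rcond=None)[0]
      ~~~~~~~~~~~~~~~^^^^^^^^^^^^^^^^^^^^^^^^^^^^^^^^
numpy.linalg.LinAlgError: SVD did not converge in Linear Least Squares
```

Run:
```python
import pickle
from h import *
np.set_printoptions(precision=4,suppress=True)
s,t,c,o=pickle.load(open("d3.pkl","rb"))
yaw=-.157;X=np.array([np.cos(yaw),np.sin(yaw)]);Y=np.array([-X[1],X[0]])
own=lambda P:np.array((P[:2]@X,P[:2]@Y))
rc=redblob(c,(280,294,238,252)); pc=(294.4,244.6)
print(own(onz(c,*pc,.018)),[own(onz(c,*rc,z)) for z in (.022,.026)])
# visible bar in wrist: columns at rows -> own y at z .074
print(own(onz(s,280,100,.074)),own(onz(s,280,200,.074)),own(o["tool_pos"]))
```

```text
[0.5941 0.1925] [array([0.6184, 0.1885]), array([0.6203, 0.1937])]
[0.5345 0.1916] [0.4917 0.1915] [0.4492 0.1914]
```

Request:
{"api": "servo_tool", "payload": {"rows": [[[0, 0, 0], 0], [[0, 0, 0], 0], [[0, 0, 0], 0], [[0, 0, 0], 0]], "grip": 0.64}}

```text
time: 6.23
tool_pos: [0.4736, 0.1189, 0.0423]
ee_rot: [3.141, -0.0, -0.156]
wrist_force: [0.5, -2.8, -0.4]
width: 0.0169
```

Request:
{"api": "servo_tool", "payload": {"rows": [[[0.08, 0, 0], 0], [[0.16, 0, 0], 0], [[0.24, 0, 0], 0], [[0.32, 0, 0], 0], [[0.4, 0, 0], 0], [[0.4, 0, 0], 0], [[0.4, 0, 0], 0]]}}

```text
time: 6.82
tool_pos: [0.5065, 0.1136, 0.0423]
ee_rot: [3.141, -0.002, -0.156]
wrist_force: [0.7, -4.1, -2.1]
width: 0.017
```

Run:
```python
from bench import robot
from h import *
import pickle
s=robot.snapshot("wrist");t=robot.snapshot("top");c=robot.snapshot("scene")
o=robot.get_obs();print(o["tool_pos"],o["ee_rot"],o["wrist_force"],o["width"])
pickle.dump((s,t,c,o),open("d4.pkl","wb"))
cv2.imwrite("pics/w4.png",s["pixels"][:,:,::-1])
```

```text
[0.5058505  0.11380111 0.04250697] [ 3.14142334e+00 -1.77562037e-03 -1.55896138e-01] [ 1.08829968 -4.18185815 -1.76410605] 0.01683333024717309
```

View pics/w4.png

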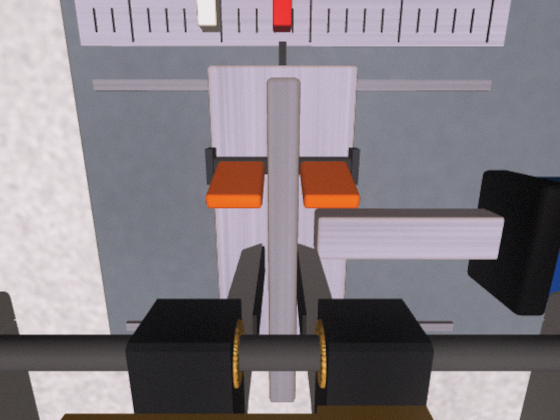

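The pointer tip (column 283) lines up with the red block (columns 273–292), and the lever is still open. I'll keep sliding.

Request:
{"api": "servo_tool", "payload": {"rows": [[[0.06, 0, 0], 0], [[0.12, 0, 0], 0], [[0.18, 0, 0], 0], [[0.24, 0, 0], 0], [[0.3, 0, 0], 0], [[0.36, 0, 0], 0], [[0.42, 0, 0], 0], [[0.48, 0, 0], 0], [[0.54, 0, 0], 0], [[0.6, 0, 0], 0], [[0.6, 0, 0], 0], [[0.6, 0, 0], 0]]}}

```text
time: 7.97
tool_pos: [0.5518, 0.1068, 0.0422]
ee_rot: [-3.142, 0.003, -0.156]
wrist_force: [-5.6, -2.3, 2.3]
width: 0.0167
```

```bash
cat > look.py <<'E'
import sys
from bench import robot
from h import *
import pickle
n=sys.argv[1]
s=robot.snapshot("wrist");c=robot.snapshot("scene");t=robot.snapshot("top")
o=robot.get_obs();print(o["tool_pos"],o["ee_rot"],o["wrist_force"],o["width"],"own x",o["tool_pos"][0]*.9877-o["tool_pos"][1]*.1563)
pickle.dump((s,t,c,o),open(f"d{n}.pkl","wb"))
cv2.imwrite(f"pics/w{n}.png",s["pixels"][:,:,::-1])
p=c["pixels"][155:275,240:380,::-1]
cv2.imwrite(f"pics/s{n}.png",cv2.resize(p,None,fx=5,fy=5,interpolation=cv2.INTER_CUBIC))
E
python3 look.py 5
```

```text
[0.55177471 0.10681817 0.04216087] [-3.14157017e+00  2.71166073e-03 -1.55722087e-01] [-5.28181927 -3.18269427  1.85106597] 0.01660095335199801 own x 0.5282922037266614
```

View pics/w5.png

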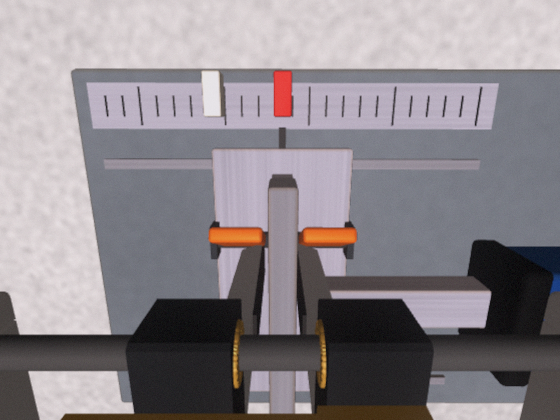

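View pics/s5.png

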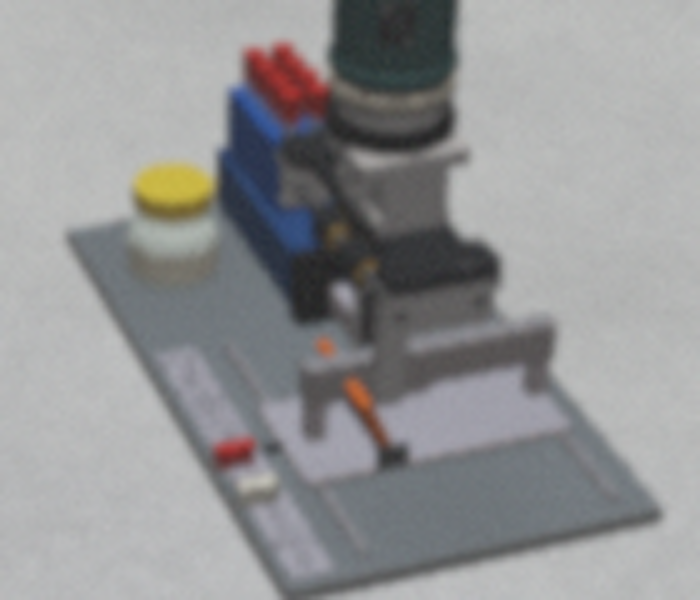

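The pointer is still level with the red block (282 against 282.5), and the lever is most of the way over. I'll push on in small steps to the stop.

Request:
{"api": "servo_tool", "payload": {"rows": [[[0.02, 0, 0], 0], [[0.04, 0, 0], 0], [[0.06, 0, 0], 0], [[0.06, 0, 0], 0], [[0.06, 0, 0], 0]]}}

```text
time: 8.53
tool_pos: [0.5539, 0.1065, 0.0417]
ee_rot: [3.141, 0.009, -0.155]
wrist_force: [-9.9, -2.5, 4.9]
width: 0.017
```

Request:
{"api": "servo_tool", "payload": {"rows": [[[0.02, 0, 0], 0], [[0.03, 0, 0], 0], [[0.04, 0, 0], 0], [[0.04, 0, 0], 0], [[0.04, 0, 0], 0]]}}

```text
time: 8.95
tool_pos: [0.5542, 0.1066, 0.0416]
ee_rot: [3.141, 0.015, -0.155]
wrist_force: [-17.9, -1.1, 8.9]
width: 0.0173
```

```bash
python3 look.py 6
```

```text
[0.55421068 0.10660571 0.04159912] [ 3.14102748  0.01521481 -0.15493992] [-16.58204152  -1.59296956   8.96829129] 0.016799219969417887 own x 0.5307314114433421
```

View pics/w6.png

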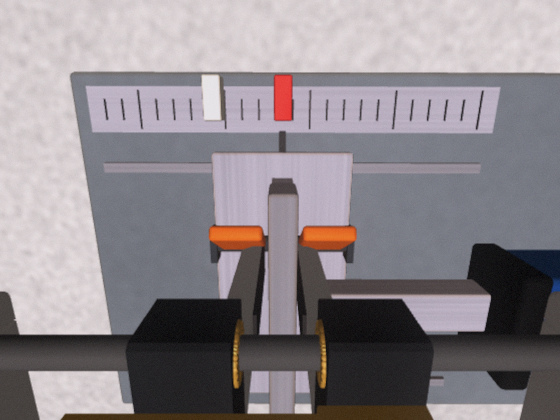

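View pics/s6.png

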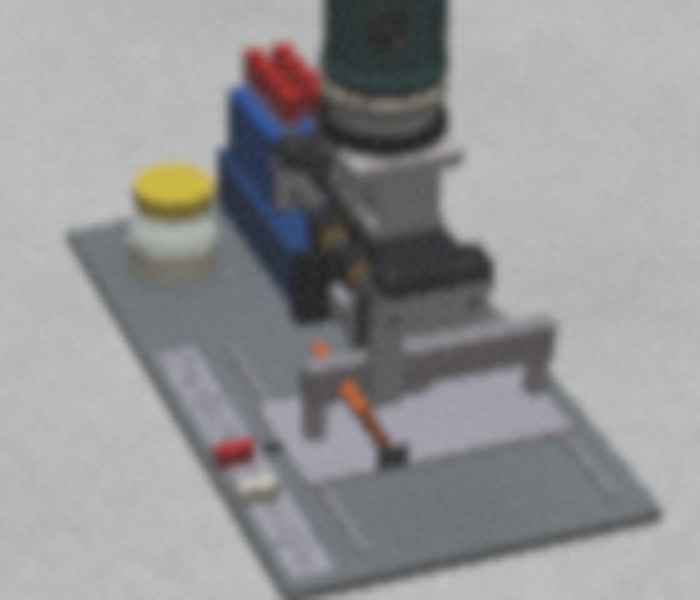

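Force climbs steeply with almost no motion, which suggests the hard stop. I'll check the lever angle from the scene picture by casting rays onto the outer prong's side plane.

Run:
```python
import pickle
from h import *
np.set_printoptions(precision=4,suppress=True)
yaw=-.157;X=np.array([np.cos(yaw),np.sin(yaw),0]);Y=np.array([-X[1],X[0],0])
for n in (3,5,6):
    s,t,c,o=pickle.load(open(f"d{n}.pkl","rb"))
    u0,v0,u1,v1=302,224,322,250
    hsv=cv2.cvtColor(c["pixels"],cv2.COLOR_RGB2HSV)
    m=((hsv[...,0]<14)&(hsv[...,1]>120)&(hsv[...,2]>70)).astype(np.uint8)
    m[:, :u0]=0;m[:,u1:]=0;m[:v0]=0;m[v1:]=0
    k,l,st,ce=cv2.connectedComponentsWithStats(m)
    i=1+np.argmax(st[1:,4]);vv,uu=np.nonzero(l==i)
    yp=0.191+0.037 if 0 else 0.191+.030
    P=[]
    for u,v in zip(uu,vv):
        a,d=ray(c,u,v);k_=(yp-a@Y)/(d@Y);p=a+k_*d;P.append((p@X-.5345,p[2]-.026))
    P=np.array(P);ctr=P.mean(0);w=np.linalg.svd(P-ctr)[2][0];w*=np.sign(w[1])
    print(n,st[i],"ctr",ctr,"lean",np.arctan2(w[0],w[1]),"from pivot",np.arctan2(*ctr))
    # wrist: prong top edge
    h=cv2.cvtColor(s["pixels"],cv2.COLOR_RGB2HSV);mm=((h[...,0]<14)&(h[...,1]>180)&(h[...,2]>120));mm[:100]=0
    vv,uu=np.nonzero(mm);print("wrist orange rows",vv.min(),vv.max())
    for v in (vv.min(),vv.max()):
        print([ (onz(s,235,v,z)@X-.5345) for z in (.060,.064,.068)])
```

```text
3 [315 229   7  15  63] ctr [-0.004   0.0277] lean -0.15018213834933805 from pivot -0.14341216524519027
wrist orange rows 100 137
[np.float64(0.0007161320940454186), np.float64(0.0005100041875475414), np.float64(0.0003038762810495532)]
[np.float64(-0.015798421747650226), np.float64(-0.015595663823274153), np.float64(-0.01539290589889808)]
5 [309 231   6   9  26] ctr [0.0178 0.0396] lean 0.44116821093171354 from pivot 0.423195691040665
wrist orange rows 100 245
[np.float64(0.07989268140429906), np.float64(0.07969938189474901), np.float64(0.07950608238519907)]
[np.float64(0.009320956550582848), np.float64(0.01087830169395676), np.float64(0.012435646837330783)]
6 [308 231   5   7  18] ctr [0.0217 0.0414] lean 0.5618911086641761 from pivot 0.48367132733249796
wrist orange rows 100 248
[np.float64(0.08245708659399342), np.float64(0.08231349241386321), np.float64(0.08216989823373266)]
[np.float64(0.0106133709641838), np.float64(0.01226920457898717), np.float64(0.013925038193790762)]
```

The lever leans about 0.48–0.56 rad, so it is closed. I'll clamp the bar again and ease off the push slightly.

Request:
{"api": "servo_tool", "payload": {"rows": [[[-0.02, 0, 0], 0], [[-0.03, 0, 0], 0], [[-0.03, 0, 0], 0], [[-0.03, 0, 0], 0], [[-0.03, 0, 0], 0], [[-0.03, 0, 0], 0], [[-0.03, 0, 0], 0], [[-0.03, 0, 0], 0]], "grip": 1}}

```text
time: 9.77
tool_pos: [0.5543, 0.1066, 0.0416]
ee_rot: [3.141, 0.01, -0.156]
wrist_force: [-11.1, -1.7, 4.9]
width: 0.0136
```

```bash
python3 look.py 7
python3 - <<'E'
import pickle
from h import *
s,t,c,o=pickle.load(open("d7.pkl","rb"))
r=redblob(s,(265,300,65,130)); print(o["time"],r)
yaw=-.157;Y=np.array([-np.sin(yaw),np.cos(yaw)])
g=s["pixels"][134:146,262:304].astype(float).mean(2).mean(0);w=np.clip(60-g,0,None);u=(np.arange(262,304)*w).sum()/w.sum()
print(u,onz(s,u,140,.018)[:2]@Y-onz(s,*r,.026)[:2]@Y)
E
```

```text
[0.5542885  0.10657232 0.04164031] [ 3.14143666  0.00970477 -0.15575602] [-10.24012198  -1.15819273   4.49277315] 0.014228010862504213 own x 0.5308134953609351
9.9167 (np.float64(282.5233560514113), np.float64(97.71288083901285))
nan nan<stdin>:6: RuntimeWarning: invalid value encountered in scalar divide
```

View pics/w7.png

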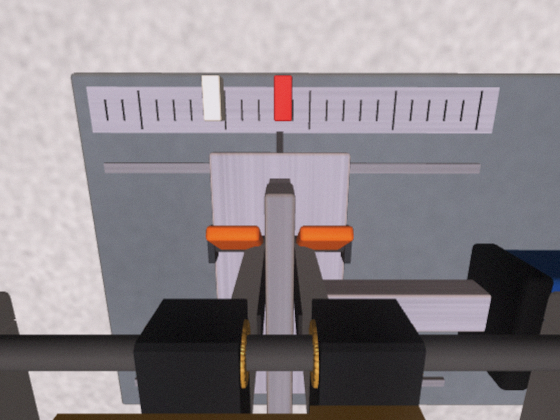

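View pics/s7.png

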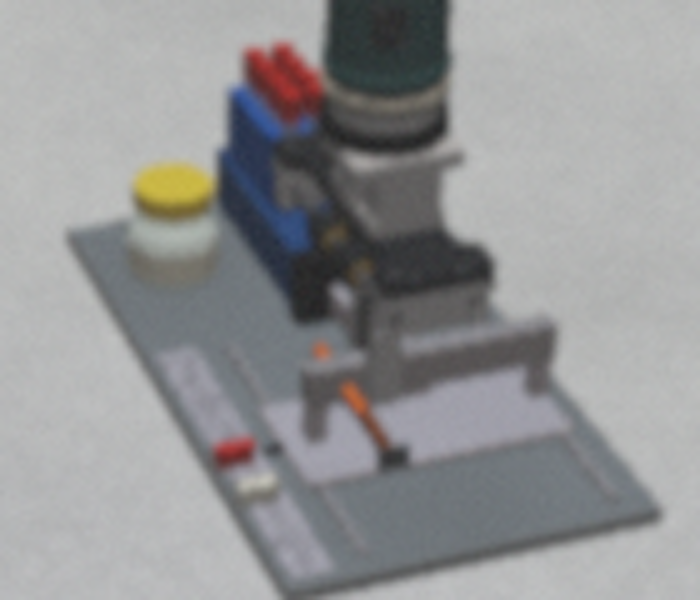

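The bar is clamped and the lever is closed. The pointer (279.5) is about 1.6 mm past the red centre (282.5), which is within tolerance, but I'll trim it back by 1.6 mm.

Request:
{"api": "servo_tool", "payload": {"rows": [[[0, 0.01, 0], 0], [[0, 0.02, 0], 0], [[0, 0.02, 0], 0], [[0, 0.02, 0], 0], [[0, 0.02, 0], 0], [[0, 0.02, 0], 0], [[0, 0.02, 0], 0], [[0, 0.02, 0], 0]]}}

```text
time: 10.58
tool_pos: [0.554, 0.1049, 0.0416]
ee_rot: [3.141, 0.01, -0.156]
wrist_force: [-10.8, -1.7, 3.7]
width: 0.0136
```

```bash
python3 look.py 8
```

```text
[0.5540252  0.10490823 0.04164964] [ 3.14128295  0.00974019 -0.15578049] [-9.89566873 -2.36791377  5.25998374] 0.013584684738360822 own x 0.5308135319623746
```

View pics/w8.png

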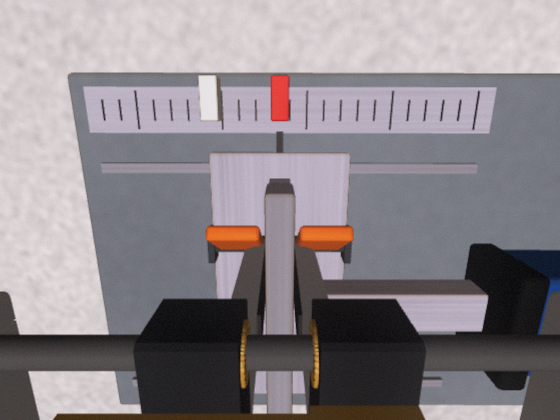

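The pointer (column 279.5) is now centred on the red block (columns 271–289), the lever is closed and the bar is clamped. Handing in.

```bash
python3 -c "
from bench import robot
print(robot.close_job())"
```

```text
the job is handed in; nothing more can be done
None
```

I pulled the leg out about 56 mm to the red marker (the nearer one) and closed the lever. I handed the job in at about 10.7 s of the 42 s allowed, with the gripper still holding the bar. No verdict is reported.

- **How it went:** I pinched the bar 45 mm to own -x of its centre and pulled the leg to the marker. I then opened the fingers to 17 mm, slid them along the bar until the lever hit its stop, and clamped the bar again. A final 1.6 mm trim centred the pointer.
- **Pointer:** in the last wrist picture it lines up with the centre of the red block to within about 1 mm.
- **Lever:** it leans about 0.48–0.56 rad by ray casting, against 0.5 rad when fully closed. The push force also rose steeply at the stop, to about 18 N. I measured this just before re-clamping and easing off; the later pictures show the lever unchanged.
- **Grip:** the finger opening is 13.6 mm on the 14 mm bar, and about 10 N of push still rests on the lever stop.
- **Other objects:** the small rack and pot look unmoved in the later scene pictures. I did not measure the green rack, bottle or label roll again, but the arm went nowhere near them.
- **Checks that disagreed:** the scene camera was unclear on the pointer's position against the marker after the pull (-1 to +4 mm, depending on the height assumed for the red block). I relied on the wrist and top views, which put it 0.5 to 1.4 mm past the marker at that point. Two scripted attempts to find the pointer by its dark colour gave no result, so I read its position from the pictures.

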